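# Hang the sampling pail on its hook stand

### The arm

A 7-joint arm with a two-finger parallel gripper is mounted at the origin on the work surface. World frame = base frame: x ahead of the robot, y to its left, z up, the work surface at z = 0. Lengths are in m, angles in degrees, forces in N, time in s.
With the tool pointing down it reaches from about 0.4 to 0.9 m from the base axis. Payload 5.6 kg.
Tool frame: the origin (TCP) lies on the front face of the gripper's body, between the roots of the fingers; the fingertips stand 88 mm ahead of it and the grasp point (between the pads) lies 69 mm ahead of it; x points along the fingers, y is the direction in which the jaws open and shut, and the axes are right-handed (so a half turn about x gives the same grasp; the last joint's range is limited). The gripper opens to 92 mm and grips with 3 to 60 N. Pads are 20 mm wide; open, the fingers measure 128 mm over their backs; the gripper's body (75 mm by 189 mm) begins 69 mm behind the grasp point.
Start: joints at [-75.516, 26.786, -0.665, 91.828, 0.344, 61.387, -3.226], TCP at [0.19, 0.622, 0.303] pointing down, gripper open.
Joint ranges: [-144.91, 144.91], [-17.63, 115.5], [-89.93, 88.59], [15.96, 139.68], [-74.01, 254.01], [8.47, 105.57], [-167.45, 167.45]. Speed limits (degrees/s): [147.25, 147.25, 180, 180, 180, 180, 180].

### API

Orientations are given as a 3x3 rotation matrix whose columns are the frame's x, y, z axes.
In Python, from rig import get_obs, read_camera, job_done, trace gives the robot as it stands.
- The arm moves only by the shell command python3 -m handwheel 'ROWS'. ROWS is JSON, a list of rows, each an object with "fingers": the gripper's target within -1 to 1 (fully open at 1, half-way at 0, shut at -1); "translation": the shift along the world's x, y, z in units of 40 mm (1.0 is 40 mm), a list of three; "dr": the turn, a rotation vector about the world's x, y, z in units of 5 degrees (1.0 is 5 degrees), a list of three. In form: [{"fingers": fingers, "translation": [dx, dy, dz], "dr": [rx, ry, rz]}, ...]. A call has 1 to 10 rows; each row is the pose to reach, as a shift and turn from the pose commanded when the call began; what a row does not reach only later rows make up. A row lasts 1/10 s, in which the tool goes at most 50 mm and 8.59 degrees, less where a joint would pass 70% of its speed; a pose out of reach is approached as far as the arm can. A call with a gripper value outside its range is refused whole. The fingers move at their own pace and stop on an object; the grip force is fixed at half the most. Time passes only in rows, so rows that repeat a pose let the fingers close. It gives the time, the measured TCP pose, the force and the opening at its end, in the units of the state.
- get_obs(): the state, without advancing time (a new reading comes with each control period).
- read_camera(name): name is "side" or "top" or "wrist"; returns a dict with "frame" (384x512x3 uint8, red, green, blue), "fx", "fy", "cx", "cy" (pixels), "R" (3x3) and "t" (3): a world point X has camera coordinates R X + t. Camera axes: x right, y down, z forward; pixel columns grow to the right and rows downward; lengths in m; the calibration is good to about 2 mm. A picture is of the moment at which its call begins. There is no depth.
- job_done(): hands the job in, once; it reports no verdict.
Trained networks look in the newest picture that a camera, given by its name, has taken for a name from the list of things; names that differ only in an ending like _2 or _b are one class to them, and where a whole thing is asked for, a point or a joint stands for the part that bears it (a point fixed in the world has none). Each returns a list of dicts, best first, with "p" (0 to 1); they miss things now and then, are a little off and sometimes report something else, mostly with a low value. They report only what shows in the picture. A call takes as long as a camera call.
- trace(thing, camera): "mask" (384x512 bool, what is visible of it) and "extent" ([left, top, width, height] in pixels, round what is visible of it).
The state is a dict: "clock": time; "joint_positions": joint angles; "dq": joint speeds; "joint_efforts": joint torques, N m; "ee_pos": TCP position; "eef_rot": TCP orientation; "wrist_force": force on the tool from outside, world axes, zero at the start; "torque": the same for the moment, N m; "width": finger opening in m.
Only numpy, scipy, OpenCV 4.12 (cv2) and the standard library are available. Lean on these libraries where they do the work, as an engineer would, in place of code of your own. Each camera call takes 0.05 s, during which the arm holds its last target. There are 200 camera calls.

### The job

Clear the steel pail off the sampling bench: with the pail still standing on the table, swing its folded bail up with a fingertip until it stays upright by itself, then hang the pail by its bail squarely across both prongs of the hook stand and let go, so that it hangs still, clear of the table. Do not tip the pail, and leave the other things on the bench alone.

Things in the scene. Friction and masses are not known exactly. Their poses are not given: they have to be found in the camera images.
- pail: Open steel pail standing loose: 108 mm across at the foot, 128 at the rim, 106 tall, wall 3, 0.35 to 0.7 kg. Origin: centre of its underside, z up. A wire bail pivots on lugs on the wall, 98 mm above the underside; the pivot line is parallel to the pail's y axis. The bail starts folded down to the pail's -x side (roughly the robot's side)
- bail (a joint): Bail angle, rad: 0 upright (in line with the pail's axis), positive leans to the pail's -x side; stops at +-1.62 (folded, about horizontal), starts at the + stop. Slight hinge friction: it stays where it is left within about 0.3 rad of upright, and falls back to the stop from further out
- bail_bar (a point): Middle of the bail's top bar, on its centre line, 90 mm from the pivot line. Round 8 mm bar, straight for 104 mm along its y axis (parallel to the pail's y); then the legs slope to the pivots, 148 mm apart. Site z points from pivot line to bar. Folded, the bar is about 94 mm above the table with 22 mm free between it and the pail's wall
- stand: Fixed hook stand. Origin on the table below the hook seat. Foot plate x +70 to +160, y +-70, 12 mm thick; 18 mm post at x +115; at its top (250 mm) two 8 mm prongs at y = +-32 mm reach to -x (roughly to the robot) and turn up at x = -32 mm, ends 260 mm high. Between the prongs it is open from x -32 to +105 mm; nothing stands higher
- hook_seat (a point): Where the middle of the bail's bar lies once hung: midway between the prongs, in their low part, 238 mm above the table, 4 mm above the prongs' upper surface. Axes as the stand's; the bar lies along y across both prongs. Prongs are level for x +-14 mm, rise 26 mm to their ends in front, and climb 12 mm gently to the post behind
- dishes: stack of three plastic dishes stuck together, 86 mm across, 41 mm tall; loose bystander, to be left alone. Origin: centre of its underside
- tape: roll of green tape lying flat, 84 mm across, 24 mm tall; loose bystander, to be left alone. Origin: centre of its underside
- swab_jar: clear jar of short swab sticks, 64 mm across, 60 mm tall, sticks to 88 mm; loose bystander, to be left alone. Origin: centre of its underside
- tube_rack: white rack of capped tubes, 70 x 190 mm, 105 mm tall; loose bystander, to be left alone. Origin: centre of its underside
- spray: white bottle, 70 mm across, 190 mm tall; loose bystander, to be left alone. Origin: centre of its underside
- tray: open steel tray, 110 x 160 mm, 30 mm tall; loose bystander, to be left alone. Origin: centre of its underside
- glove_box: white glove carton, 120 x 220 mm, 70 mm tall; loose bystander, to be left alone. Origin: centre of its underside

How it is judged (in metres and radians):
On the way:
1. the bail stands upright by itself (within 0.3 rad), untouched by the fingers, while the pail still stands on the table (value of joint bail between -0.3 and 0.3 rad and height (world z) of pail below 0.008 m and angle between pail's own z axis and vertical below 0.1 rad and contact force between pail and the fingers below 0.1 N), for 0.2 s.
At the end, for the whole second after the job is handed in: The pail hangs still (under 0.06 m/s) with its weight on the stand: middle of the bar at the hook seat (front 28, back 35, sides 22, height -8 to +12 mm), bar along the stand's y within 0.25 rad, underside over 25 mm above the table, axis within 0.3 rad of vertical (x of bail_bar in the frame of hook_seat between -0.028 and 0.035 m and y of bail_bar in the frame of hook_seat between -0.022 and 0.022 m and z of bail_bar in the frame of hook_seat between -0.008 and 0.012 m and angle between the y axis of bail_bar and the y axis of stand, either way round below 0.25 rad and angle between pail's own z axis and vertical below 0.3 rad and contact force between pail and stand above 1.5 N and height (world z) of pail above 0.025 m and linear speed of pail below 0.06 m/s); the robot touches nothing.
It fails at once if the pail is tipped by more than 0.6 rad (angle between pail's own z axis and vertical above 0.6 rad).
It fails at once if a bystander is moved by more than 25 mm (distance of any of dishes, tape, swab_jar, tube_rack, spray, tray, glove_box from where it was at the start of the episode above 0.025 m).
It also fails if it takes over 72 s, if anything falls off the work surface, if the arm or the gripper's body presses on something with over 40 N, if the wrist force passes 120 N, or if a joint passes its speed limit or range.

## Working session

There is one attempt and no reset: what is moved stays moved. The work goes in short steps, Python scripts to look and compute and a shell command to move; the robot and the scene stay as the last step left them, time stands still between calls to the robot, and variables do not carry over. Pictures are saved under pics/ and viewed, about 8 in all and at most 12, crops included, and the job is handed in when it is done.

```bash
ls; mkdir -p pics; python3 - <<'E'
from rig import *
import cv2,numpy as np
o=get_obs();print(o['clock'],o['ee_pos'],np.round(o['eef_rot'],3).tolist(),o['width'])
for c in ['side','top']:
    d=read_camera(c);cv2.imwrite(f'pics/{c}0.png',d['frame'][:,:,::-1])
    print(c,d['fx'],d['cx'],d['cy'],np.round(d['R'],3).tolist(),np.round(d['t'],3))
    for n in ['pail','bail','stand','dishes','tape','swab_jar','tube_rack','spray','tray','glove_box']:
        r=trace(n,c);print(n,[(round(float(q['p']),2),[int(v) for v in q['extent']]) for q in r[:2]])
a=cv2.imread('pics/side0.png');b=cv2.imread('pics/top0.png')
E
```

```text
pics
0.0 [0.18941714 0.6213333  0.30175269] [[-0.0, 0.292, 0.957], [-0.002, 0.957, -0.292], [-1.0, -0.002, 0.0]] 0.09174756694781125
side 499.1206693506135 258.6047951618301 187.25436279666278 [[0.977, -0.213, -0.018], [-0.163, -0.689, -0.706], [0.138, 0.693, -0.708]] [-0.578  0.201  1.86 ]
pail [(0.45, [231, 286, 53, 76])]
bail [(0.76, [245, 232, 22, 32])]
stand [(0.75, [232, 128, 54, 65])]
dishes [(0.85, [239, 203, 19, 20]), (0.3, [258, 131, 28, 62])]
tape [(0.72, [207, 211, 22, 21])]
swab_jar [(0.88, [290, 190, 15, 26])]
tube_rack [(0.71, [229, 119, 43, 31])]
spray [(0.87, [295, 266, 27, 51])]
tray [(0.77, [194, 134, 23, 28]), (0.31, [290, 194, 18, 20])]
glove_box [(0.61, [230, 284, 52, 79])]
top 419.33725998175805 257.34979789436 188.91548558572325 [[-0.01, -1.0, -0.016], [-0.994, 0.011, -0.106], [0.106, 0.015, -0.994]] [0.009 0.602 1.419]
pail [(0.56, [304, 166, 50, 53])]
bail [(0.57, [107, 219, 56, 33]), (0.53, [305, 185, 48, 32])]
stand [(0.7, [178, 150, 51, 48])]
dishes [(0.83, [243, 190, 27, 30]), (0.71, [179, 151, 52, 50])]
tape [(0.61, [246, 226, 27, 19])]
swab_jar [(0.8, [249, 135, 22, 23])]
tube_rack [(0.67, [119, 147, 30, 54]), (0.42, [302, 186, 51, 29])]
spray [(0.8, [374, 160, 30, 22])]
tray [(0.63, [107, 217, 56, 34])]
glove_box [(0.57, [359, 202, 75, 39])]
```

View pics/side0.png

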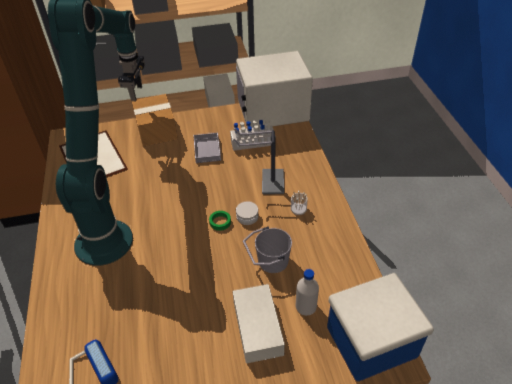

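View pics/top0.png

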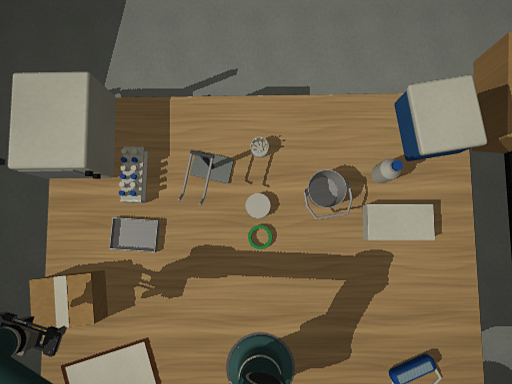

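The side view shows the pail at about (272,250) with its bail folded to the left, and the stand at (273,170). In the top view the pail is at (328,188), its bar runs near row 215, and the prongs span (180-213,150-205). I'll zoom in next.

```bash
python3 - <<'E'
import cv2,numpy as np
a=cv2.imread('pics/side0.png');b=cv2.imread('pics/top0.png')
def crop(im,x,y):
    c=cv2.resize(im[y:y+75,x:x+100],(400,300),interpolation=cv2.INTER_CUBIC)
    for k in range(0,100,20): cv2.putText(c,str(x+k),(k*4,8),0,.3,(0,0,255)); cv2.line(c,(k*4,8),(k*4,14),(0,0,255))
    for k in range(0,75,15): cv2.putText(c,str(y+k),(0,k*4+4),0,.3,(0,0,255)); cv2.line(c,(20,k*4),(28,k*4),(0,0,255))
    return c
cv2.imwrite('pics/m1.png',np.vstack([np.hstack([crop(b,280,155),crop(b,160,140)]),np.hstack([crop(a,220,210),crop(a,225,125)])]))
E
```

```text
(no output)
```

View pics/m1.png

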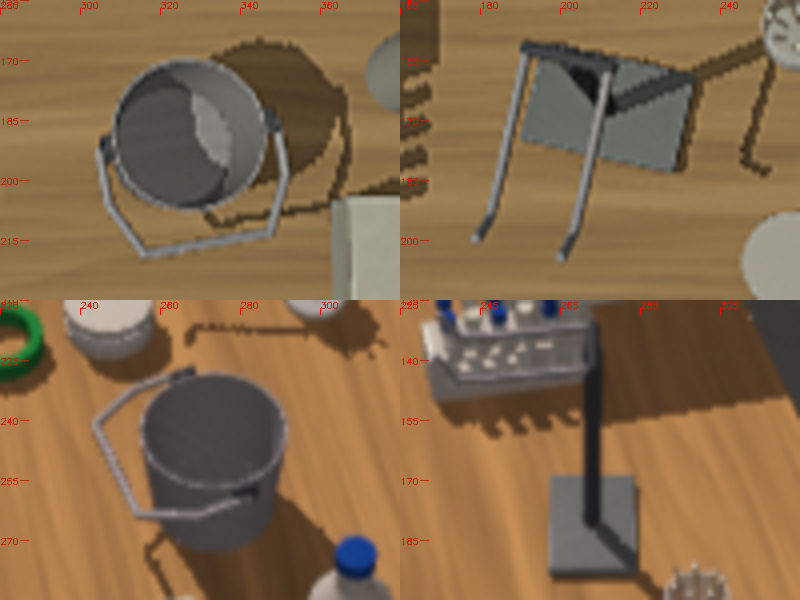

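```bash
cat > fit.py <<'E'
import numpy as np
from scipy.optimize import least_squares
from rig import read_camera
def proj(c,X):
    q=np.asarray(X)@np.array(c['R']).T+c['t']; return np.c_[c['fx']*q[:,0]/q[:,2]+c['cx'],c['fy']*q[:,1]/q[:,2]+c['cy']]
def place(p,X):
    c,s=np.cos(p[2]),np.sin(p[2]); X=np.asarray(X,float)
    return np.c_[p[0]+c*X[:,0]-s*X[:,1],p[1]+s*X[:,0]+c*X[:,1],X[:,2]]
def fit(views,p0,n=3):   # views: (cam, pts, pix)
    f=lambda p:np.concatenate([(proj(c,place(p,X))-U).ravel() for c,X,U in views])
    r=least_squares(f,p0,loss='soft_l1'); return r.x,np.round(f(r.x).reshape(-1,2),1)
E
python3 - <<'E'
from fit import *
T=read_camera('top');S=read_camera('side')
P=[[-.09,.052,.0936],[-.09,-.052,.0936],[0,.074,.098],[0,-.074,.098],[0,0,.106]]
pt=[[316.2,218.7],[348,213.2],[306.2,192],[348.2,185],[327.5,188.5]]
ps=[[244.2,241.2],[254.5,263.7],[267.5,228],[281.2,258],[273.6,242.5]]
for v in ([(T,P,pt),(S,P,ps)],[(T,P,pt)],[(S,P,ps)]):
    p,r=fit(v,[.6,-.2,0]);print(p,np.degrees(p[2]));print(r.tolist())
Q=[[-.032,.032,.26],[-.032,-.032,.26],[.105,.032,.246],[.105,-.032,.246],[.07,-.07,.012],[.16,-.07,.012]]
qt=[[179.2,199.5],[200.5,204.2],[191.2,152],[211.7,156.2],[228.2,183],[233,159.5]]
W=[[.07,.07,.012],[.16,.07,.012],[.16,-.07,.012],[.07,-.07,.012],[.115,0,.012],[.115,0,.25]]
qs=[[262.5,169.5],[282.5,169],[284.2,194.2],[262,194.2],[273,181.2],[273,130]]
for v in ([(T,Q,qt),(S,W,qs)],[(T,Q,qt)],[(S,W,qs)]):
    p,r=fit(v,[.6,.2,0]);print(p,np.degrees(p[2]));print(r.tolist())
E
```

```text
[ 0.59456017 -0.22929418  0.1503128 ] 8.612288856520184
[[0.2, -0.8], [-0.3, -0.4], [-1.0, -0.1], [1.4, -0.3], [0.3, -0.5], [-0.7, -0.4], [-0.5, -0.1], [-2.2, 0.1], [0.4, 1.7], [-0.4, -0.5]]
[ 0.59316357 -0.22866865  0.15639151] 8.96057357210696
[[0.2, -0.3], [-0.3, -0.1], [-1.1, 0.5], [1.2, -0.0], [0.1, -0.0]]
[ 0.59666759 -0.23053783  0.13155879] 7.5377632819416585
[[0.1, -0.6], [-0.2, -0.2], [-1.1, 0.2], [0.7, 2.0], [0.3, -0.4]]
[ 0.5750692   0.18843094 -0.2340501 ] -13.410083200533196
[[0.1, -0.7], [0.1, -0.5], [0.1, 2.5], [0.4, 3.0], [0.3, -0.1], [1.3, -1.3], [-0.4, -1.3], [0.9, -0.8], [-0.2, -2.3], [-0.4, -2.3], [-0.2, -1.4], [-0.1, 4.8]]
[ 0.57488595  0.1891071  -0.22657473] -12.981775897572959
[[-0.1, -0.5], [-0.1, -0.5], [-0.4, 2.6], [-0.0, 2.9], [-0.0, -0.3], [0.9, -1.4]]
[ 0.57302399  0.17897013 -0.21747192] -12.460223057280912
[[-0.6, 0.1], [0.7, 0.4], [0.2, -1.0], [-0.1, -0.8], [-0.2, -0.1], [-0.0, 6.1]]
```

Both fits agree across the two cameras: pail near (0.594,-0.229) at yaw 8.7°, stand near (0.576,0.187) at yaw -13°. I'll move to a hover in front of the stand, already turned, for a wrist look.

```bash
python3 -m handwheel '[{"fingers":1,"translation":[2,-3,3.7],"dr":[0,0,-5]},{"fingers":1,"translation":[2,-3,3.7],"dr":[0,0,-5]},{"fingers":1,"translation":[2,-3,3.7],"dr":[0,0,-5]},{"fingers":1,"translation":[6.5,-10.8,3.7],"dr":[0,0,-17.2]},{"fingers":1,"translation":[6.5,-10.8,3.7],"dr":[0,0,-17.2]},{"fingers":1,"translation":[6.5,-10.8,3.7],"dr":[0,0,-17.2]},{"fingers":1,"translation":[6.5,-10.8,3.7],"dr":[0,0,-17.2]},{"fingers":1,"translation":[6.5,-10.8,3.7],"dr":[0,0,-17.2]},{"fingers":1,"translation":[6.5,-10.8,3.7],"dr":[0,0,-17.2]},{"fingers":1,"translation":[6.5,-10.8,3.7],"dr":[0,0,-17.2]}]'
python3 -m handwheel '[{"fingers":1,"translation":[0,0,0],"dr":[0,0,0]},{"fingers":1,"translation":[0,0,0],"dr":[0,0,0]},{"fingers":1,"translation":[0,0,0],"dr":[0,0,0]}]'
cat > look.py <<'E'
import sys,cv2,numpy as np
from rig import *
name,cam=sys.argv[1],sys.argv[2]
o=get_obs();print(o['clock'],np.round(o['ee_pos'],4),np.round(o['eef_rot'],3).tolist(),o['width'],np.round(o['joint_positions'],1),np.round(o['wrist_force'],1))
d=read_camera(cam);im=d['frame'][:,:,::-1]
if len(sys.argv)>3:
    x,y,w,h=map(int,sys.argv[3].split(','));k=min(780//w,580//h); im=cv2.resize(im[y:y+h,x:x+w],None,fx=k,fy=k,interpolation=cv2.INTER_CUBIC)
cv2.imwrite(f'pics/{name}.png',im)
E
python3 look.py w1 wrist
```

```text
clock: 2.2
ee_pos: [0.4241, 0.2322, 0.4461]
eef_rot: [[0.001, 0.976, -0.216], [0.001, -0.216, -0.976], [-1.0, 0.0, -0.001]]
wrist_force: [0.4, 0.2, 0.4]
width: 0.0914
clock: 2.5
ee_pos: [0.4228, 0.2352, 0.4453]
eef_rot: [[-0.0, 0.978, -0.207], [0.0, -0.207, -0.978], [-1.0, -0.0, -0.0]]
wrist_force: [0.6, 0.7, 0.2]
width: 0.0919
2.5 [0.4228 0.2352 0.4453] [[-0.0, 0.978, -0.207], [0.0, -0.207, -0.978], [-1.0, -0.0, -0.0]] 0.09186933548390883 [-55.9   2.4  24.  104.9  -1.   72.9 -43.6] [0.6 0.7 0.2]
```

View pics/w1.png

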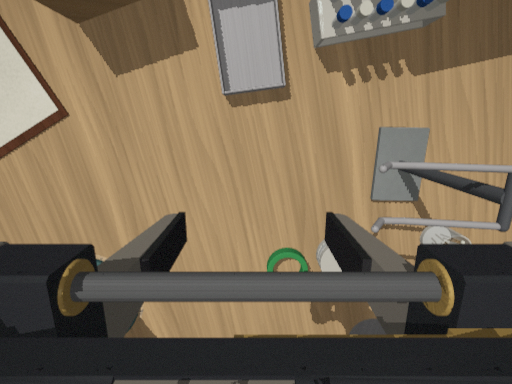

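The wrist view, with image right as world +x, shows prong tips near (385,167) and (379,222), and the foot plate corners at (381,127), (429,129), (418,202) and (372,199). I'll fit the stand from these and check where the pail projects.

```bash
python3 - <<'E'
from fit import *
W=read_camera('wrist')
print(np.array(W['R']).round(3).tolist(),np.array(W['t']).round(3), -np.array(W['R']).T@W['t'])
Q=[[.07,.07,.012],[.16,.07,.012],[.16,-.07,.012],[.07,-.07,.012]]
q=[[381,127],[429,129],[418,202],[372,199]]
T=[[-.032,.032,.258],[-.032,-.032,.258]]; t=[[385,167],[379,222]]
for v in ([(W,Q,q),(W,T,t)],[(W,Q,q)],[(W,T,t)]):
    p,r=fit(v,[.575,.187,-.23]);print(p,np.degrees(p[2]),r.tolist())
E
```

```text
[[0.978, -0.207, -0.001], [-0.2, -0.949, 0.243], [-0.052, -0.238, -0.97]] [-0.364  0.246  0.604] [0.43684389 0.30144005 0.52616633]
[ 0.5757877   0.19251779 -0.2476496 ] -14.189276789156239 [[1.5, -0.9], [2.6, -0.9], [-0.4, -0.4], [-0.4, 0.8], [0.4, -0.2], [-3.1, 5.5]]
[ 0.57379907  0.18948387 -0.22731751] -13.024334126760962 [[-0.1, 0.2], [1.1, -0.8], [-0.3, -0.3], [-0.4, 1.8]]
[ 0.57775455  0.19549558 -0.19061311] -10.921326963086026 [[-0.0, -1.8], [0.0, 4.2]]
```

The plate fit gives (0.574,0.190,-13.0°), which agrees, so I'll use (0.575,0.189,-13.1°). Next I plan the tilted pose, with the lower finger under the folded bar.

```bash
cat > plan.py <<'E'
import numpy as np
from scipy.spatial.transform import Rotation as Ro
from rig import get_obs
PAIL=[.594,-.229,np.radians(8.7)]; STAND=[.575,.189,np.radians(-13.1)]
def frame(f,tilt,X,dy=0): # pose: X in frame f
    c,s=np.cos(f[2]),np.sin(f[2]); F=np.array([[c,-s,0],[s,c,0],[0,0,1]])
    t=np.radians(tilt); a=np.array([np.sin(t),0,-np.cos(t)]); n=np.array([np.cos(t),0,np.sin(t)])
    return F@np.c_[a,n,np.cross(a,n)], F@np.array(X)+[f[0],f[1],0], a, n
def delta(R,p,R0=None,p0=None):
    o=get_obs(); R0=np.array(o['eef_rot']) if R0 is None else R0; p0=np.array(o['ee_pos']) if p0 is None else p0
    return np.round((p-p0)/.04,2), np.round(np.degrees(Ro.from_matrix(R@R0.T).as_rotvec())/5,2)
E
python3 - <<'E'
from plan import *
_,_,a,n=frame(PAIL,45,[0,0,0]); bar=np.array([-.09,0,.0936])
for k in (-.151,-.071):
    R,p,_,_=frame(PAIL,45,bar+k*a+.034*n); print(p,*delta(R,p))
E
```

```text
[ 0.42325597 -0.25512751  0.22441475] [ 1.000e-02 -1.227e+01 -5.520e+00] [-0.25 -9.05  3.91]
[ 0.47917363 -0.2465709   0.16784621] [  1.41 -12.05  -6.93] [-0.25 -9.05  3.91]
```

```bash
python3 -m handwheel '[{"fingers":1,"translation":[0,-12.27,-1],"dr":[-0.25,-9.05,3.91]},{"fingers":1,"translation":[0,-12.27,-1],"dr":[-0.25,-9.05,3.91]},{"fingers":1,"translation":[0,-12.27,-1],"dr":[-0.25,-9.05,3.91]},{"fingers":1,"translation":[0,-12.27,-1],"dr":[-0.25,-9.05,3.91]},{"fingers":1,"translation":[0,-12.27,-1],"dr":[-0.25,-9.05,3.91]},{"fingers":1,"translation":[0,-12.27,-1],"dr":[-0.25,-9.05,3.91]},{"fingers":1,"translation":[0,-12.27,-1],"dr":[-0.25,-9.05,3.91]},{"fingers":1,"translation":[0,-12.27,-1],"dr":[-0.25,-9.05,3.91]},{"fingers":1,"translation":[0,-12.27,-1],"dr":[-0.25,-9.05,3.91]},{"fingers":1,"translation":[0,-12.27,-1],"dr":[-0.25,-9.05,3.91]}]'
python3 - <<'E'
from plan import *
_,_,a,n=frame(PAIL,45,[0,0,0]); bar=np.array([-.09,0,.0936])
for k in (-.151,-.071):
    R,p,_,_=frame(PAIL,45,bar+k*a+.034*n); print(p,*delta(R,p))
print(np.round(get_obs()['joint_positions'],1))
E
```

```text
clock: 3.6
ee_pos: [0.421, -0.0357, 0.4192]
eef_rot: [[0.66, 0.734, 0.16], [0.133, 0.095, -0.987], [-0.74, 0.672, -0.035]]
wrist_force: [0.7, -0.0, 0.9]
width: 0.0918
[ 0.42325597 -0.25512751  0.22441475] [ 0.06 -5.49 -4.87] [-0.31 -0.6  -0.11]
[ 0.47917363 -0.2465709   0.16784621] [ 1.45 -5.27 -6.28] [-0.31 -0.6  -0.11]
[ 11.2 -17.4  -2.9 133.1 -31.6  27.2  40. ]
```

```bash
python3 -m handwheel '[{"fingers":1,"translation":[0,-5.5,-2.4],"dr":[-0.3,-0.6,-0.1]},{"fingers":1,"translation":[0,-5.5,-2.4],"dr":[-0.3,-0.6,-0.1]},{"fingers":1,"translation":[0,-5.5,-2.4],"dr":[-0.3,-0.6,-0.1]},{"fingers":1,"translation":[0,-5.5,-2.4],"dr":[-0.3,-0.6,-0.1]},{"fingers":1,"translation":[0,-5.5,-2.4],"dr":[-0.3,-0.6,-0.1]},{"fingers":1,"translation":[0,-5.5,-2.4],"dr":[-0.3,-0.6,-0.1]},{"fingers":1,"translation":[0,-5.5,-2.4],"dr":[-0.3,-0.6,-0.1]},{"fingers":1,"translation":[0,-5.5,-2.4],"dr":[-0.3,-0.6,-0.1]}]'
python3 - <<'E'
from plan import *
_,_,a,n=frame(PAIL,45,[0,0,0]); bar=np.array([-.09,0,.0936])
for k in (-.151,-.071):
    R,p,_,_=frame(PAIL,45,bar+k*a+.034*n); print(p,*delta(R,p))
print(np.round(get_obs()['joint_positions'],1))
E
python3 look.py w2 wrist
```

```text
clock: 4.4
ee_pos: [0.4214, -0.2552, 0.3223]
eef_rot: [[0.696, 0.702, 0.151], [0.109, 0.105, -0.989], [-0.71, 0.704, -0.003]]
wrist_force: [-1.1, 0.3, 0.4]
width: 0.0918
[ 0.42325597 -0.25512751  0.22441475] [ 0.05  0.   -2.45] [-0.03 -0.06  0.  ]
[ 0.47917363 -0.2465709   0.16784621] [ 1.44  0.22 -3.86] [-0.03 -0.06  0.  ]
[ -2.6   3.4  48.4 132.3 -71.7  39.6 109.9]
4.4 [ 0.4214 -0.2552  0.3223] [[0.696, 0.702, 0.151], [0.109, 0.105, -0.989], [-0.71, 0.704, -0.003]] 0.09178725591092748 [ -2.6   3.4  48.4 132.3 -71.7  39.6 109.9] [-1.1  0.3  0.4]
```

View pics/w2.png

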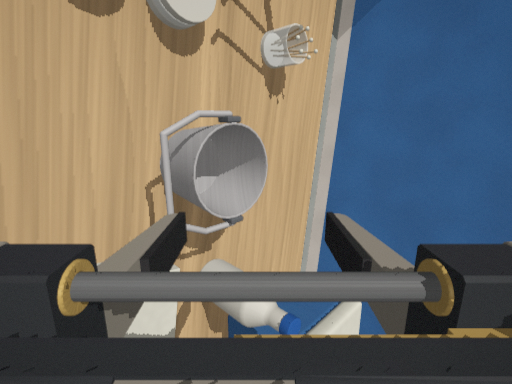

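The wrist view shows the bar on the left from (165,134) to about (171,216), pivots near (230,118) and (234,220), and the rim spanning (190..267,122..217). I'll compare that with the model.

```bash
python3 - <<'E'
from fit import *; from plan import PAIL
W=read_camera('wrist')
P=np.array([[-.09,.052,.0936],[0,.074,.098],[0,-.074,.098],[0,.064,.106],[0,-.064,.106],[.064,0,.106]])
print(proj(W,place(PAIL,P)).round(1).tolist())
q=[[165,134],[230,118],[234,220]]
p,r=fit([(W,P[:3],q)],PAIL);print(p,np.degrees(p[2]),r.tolist())
E
```

```text
[[162.5, 136.4], [228.8, 116.3], [231.4, 224.9], [233.0, 124.4], [235.0, 219.6], [266.9, 168.3]]
[ 0.59728128 -0.22484397  0.1678377 ] 9.616391974914794 [[-0.1, 0.2], [0.4, -4.6], [0.1, 1.6]]
```

```bash
python3 -m handwheel '[{"fingers":1,"translation":[0.05,0,-0.8],"dr":[0,0,0]},{"fingers":1,"translation":[0.05,0,-1.6],"dr":[0,0,0]},{"fingers":1,"translation":[0.05,0,-2.45],"dr":[0,0,0]},{"fingers":1,"translation":[0.05,0,-2.45],"dr":[0,0,0]}]'
python3 - <<'E'
from plan import *
_,_,a,n=frame(PAIL,45,[0,0,0]); bar=np.array([-.09,0,.0936])
for k in (-.151,-.071):
    R,p,_,_=frame(PAIL,45,bar+k*a+.034*n); print(p,*delta(R,p))
print(np.round(get_obs()['joint_positions'],1))
E
```

```text
clock: 4.9
ee_pos: [0.417, -0.2619, 0.2532]
eef_rot: [[0.619, 0.768, 0.164], [0.084, 0.142, -0.986], [-0.781, 0.625, 0.024]]
wrist_force: [0.5, 0.5, -0.5]
width: 0.0923
[ 0.42325597 -0.25512751  0.22441475] [ 0.16  0.17 -0.72] [ 0.47 -1.21 -0.13]
[ 0.47917363 -0.2465709   0.16784621] [ 1.56  0.38 -2.14] [ 0.47 -1.21 -0.13]
[ 39.   10.9   2.9 131.6 -72.7  30.4 114.6]
```

```bash
python3 - <<'E'
from plan import *
for t in (33,37):
  _,_,a,n=frame(PAIL,t,[0,0,0]); bar=np.array([-.09,0,.0936])
  for k in (-.151,-.111,-.071):
    R,p,_,_=frame(PAIL,t,bar+k*a+.034*n); print(t,p,*delta(R,p))
E
```

```text
33 [ 0.45192803 -0.25074007  0.23875698] [ 0.87  0.28 -0.36] [ 0.09  1.16 -0.16]
33 [ 0.47346292 -0.24744476  0.20521016] [ 1.41  0.36 -1.2 ] [ 0.09  1.16 -0.16]
33 [ 0.49499782 -0.24414946  0.17166334] [ 1.95  0.44 -2.04] [ 0.09  1.16 -0.16]
37 [ 0.44204826 -0.25225188  0.23465567] [ 0.63  0.24 -0.46] [ 0.22  0.37 -0.15]
37 [ 0.46584388 -0.24861064  0.20271025] [ 1.22  0.33 -1.26] [ 0.22  0.37 -0.15]
37 [ 0.4896395  -0.2449694   0.17076483] [ 1.82  0.42 -2.06] [ 0.22  0.37 -0.15]
```

```bash
python3 -m handwheel '[{"fingers":1,"translation":[0.4,0.15,-0.1],"dr":[0.1,0.6,-0.1]},{"fingers":1,"translation":[0.87,0.28,-0.36],"dr":[0.1,1.15,-0.15]},{"fingers":1,"translation":[0.87,0.28,-0.36],"dr":[0.1,1.15,-0.15]},{"fingers":1,"translation":[0.87,0.28,-0.36],"dr":[0.1,1.15,-0.15]}]'
python3 - <<'E'
from plan import *
for t in (33,):
  _,_,a,n=frame(PAIL,t,[0,0,0]); bar=np.array([-.09,0,.0936])
  for k in (-.151,-.111,-.071):
    R,p,_,_=frame(PAIL,t,bar+k*a+.034*n); print(t,p,*delta(R,p))
print(np.round(get_obs()['joint_positions'],1))
E
```

```text
clock: 5.3
ee_pos: [0.4509, -0.2511, 0.2381]
eef_rot: [[0.538, 0.829, 0.15], [0.084, 0.125, -0.989], [-0.838, 0.545, -0.003]]
wrist_force: [-0.6, 0.4, 1.0]
width: 0.092
33 [ 0.45192803 -0.25074007  0.23875698] [0.03 0.01 0.02] [-0.03  0.    0.01]
33 [ 0.47346292 -0.24744476  0.20521016] [ 0.56  0.09 -0.82] [-0.03  0.    0.01]
33 [ 0.49499782 -0.24414946  0.17166334] [ 1.1   0.17 -1.66] [-0.03  0.    0.01]
[ 32.3  13.8   3.9 127.9 -61.8  26.9  98.2]
```

Reachable with a 33° tilt. I'll advance under the bar.

```bash
python3 -m handwheel '[{"fingers":1,"translation":[0.28,0.05,-0.4],"dr":[0,0,0]},{"fingers":1,"translation":[0.56,0.09,-0.82],"dr":[0,0,0]},{"fingers":1,"translation":[0.8,0.13,-1.2],"dr":[0,0,0]},{"fingers":1,"translation":[1.1,0.17,-1.66],"dr":[0,0,0]},{"fingers":1,"translation":[1.1,0.17,-1.66],"dr":[0,0,0]},{"fingers":1,"translation":[1.1,0.17,-1.66],"dr":[0,0,0]}]'
python3 look.py s1 side 200,190,130,100; python3 look.py w3 wrist
python3 -c "
import cv2,numpy as np
a=cv2.imread('pics/s1.png');b=cv2.imread('pics/w3.png')
b=cv2.resize(b,(400,300));a=cv2.resize(a,(400,308));cv2.imwrite('pics/m2.png',np.hstack([a[:300],b]))"
```

```text
clock: 5.9
ee_pos: [0.4937, -0.2458, 0.1713]
eef_rot: [[0.537, 0.831, 0.147], [0.083, 0.121, -0.989], [-0.839, 0.544, -0.004]]
wrist_force: [-0.3, -0.3, 1.1]
width: 0.0916
5.9 [ 0.4937 -0.2458  0.1713] [[0.537, 0.831, 0.147], [0.083, 0.121, -0.989], [-0.839, 0.544, -0.004]] 0.0916278620324236 [ 41.4  24.5 -11.1 125.1 -73.4  17.1 109.6] [-0.3 -0.3  1.1]
5.95 [ 0.4938 -0.2462  0.1717] [[0.538, 0.83, 0.147], [0.082, 0.122, -0.989], [-0.839, 0.544, -0.002]] 0.09201862141473525 [ 41.3  24.5 -11.  125.1 -73.4  17.1 109.6] [-0.5  0.2 -0.3]
```

View pics/m2.png

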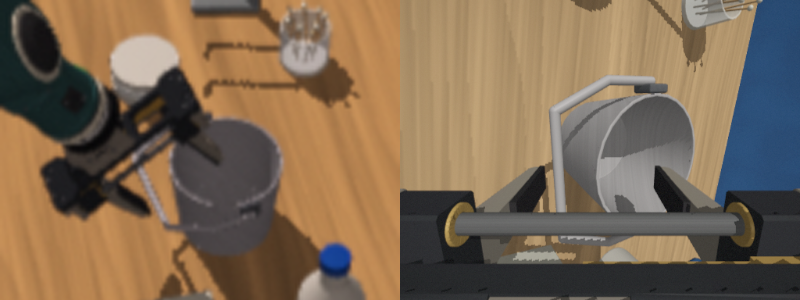

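The bar at wrist-crop column 555 sits between the jaws, with the lower finger just under it and no contact force. Now I'll swing it, first half.

```bash
python3 -m handwheel '[{"fingers":1,"translation":[0.17,0.03,0.11],"dr":[0,0,0]},{"fingers":1,"translation":[0.21,0.03,0.45],"dr":[0,0,0]},{"fingers":1,"translation":[0.25,0.04,0.82],"dr":[0,0,0]},{"fingers":1,"translation":[0.38,0.06,1.12],"dr":[0,0,0]},{"fingers":1,"translation":[0.52,0.08,1.43],"dr":[0,0,0]},{"fingers":1,"translation":[0.52,0.08,1.43],"dr":[0,0,0]},{"fingers":1,"translation":[0.52,0.08,1.43],"dr":[0,0,0]}]'
python3 look.py s2 side 200,190,130,100; python3 look.py w4 wrist
python3 -c "
import cv2,numpy as np
a=cv2.imread('pics/s2.png');b=cv2.imread('pics/w4.png')
b=cv2.resize(b,(400,300));a=cv2.resize(a,(400,308));cv2.imwrite('pics/m3.png',np.hstack([a[:300],b]))"
```

```text
clock: 6.7
ee_pos: [0.5152, -0.2422, 0.2289]
eef_rot: [[0.538, 0.83, 0.148], [0.082, 0.123, -0.989], [-0.839, 0.544, -0.002]]
wrist_force: [-0.3, 0.2, -0.7]
width: 0.0919
6.7 [ 0.5152 -0.2422  0.2289] [[0.538, 0.83, 0.148], [0.082, 0.123, -0.989], [-0.839, 0.544, -0.002]] 0.09194559751032132 [ 32.1  18.8  -2.3 122.1 -58.5  22.7  90.4] [-0.3  0.2 -0.7]
6.75 [ 0.5149 -0.2421  0.2283] [[0.537, 0.83, 0.148], [0.083, 0.123, -0.989], [-0.839, 0.544, -0.003]] 0.09167208423066646 [ 32.2  18.9  -2.3 122.1 -58.5  22.7  90.4] [-0.6 -0.7  0.5]
```

View pics/m3.png

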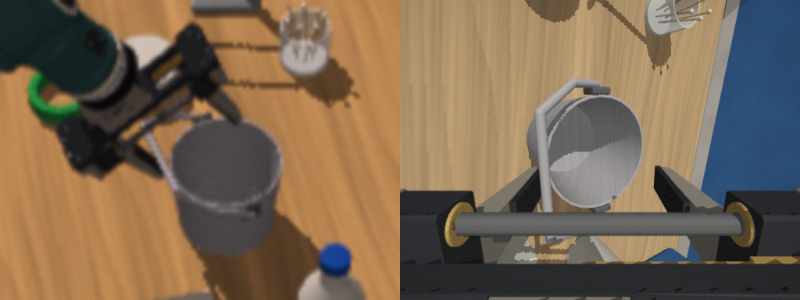

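The bar is lifted and riding on the lower finger at crop (540-550,110-210), and the pail hasn't moved. I'll continue to upright.

```bash
python3 -m handwheel '[{"fingers":1,"translation":[0.22,0.03,0.28],"dr":[0,0,0]},{"fingers":1,"translation":[0.44,0.07,0.51],"dr":[0,0,0]},{"fingers":1,"translation":[0.72,0.11,0.7],"dr":[0,0,0]},{"fingers":1,"translation":[1.0,0.15,0.86],"dr":[0,0,0]},{"fingers":1,"translation":[1.22,0.18,0.93],"dr":[0,0,0]},{"fingers":1,"translation":[1.42,0.22,0.99],"dr":[0,0,0]},{"fingers":1,"translation":[1.58,0.24,1.02],"dr":[0,0,0]},{"fingers":1,"translation":[1.72,0.26,1.04],"dr":[0,0,0]},{"fingers":1,"translation":[1.72,0.26,1.04],"dr":[0,0,0]},{"fingers":1,"translation":[1.72,0.26,1.04],"dr":[0,0,0]}]'
python3 look.py s3 side 200,190,130,100; python3 look.py w5 wrist
python3 -c "
import cv2,numpy as np
a=cv2.imread('pics/s3.png');b=cv2.imread('pics/w5.png')
b=cv2.resize(b,(400,300));a=cv2.resize(a,(400,308));cv2.imwrite('pics/m4.png',np.hstack([a[:300],b]))"
```

```text
clock: 7.8
ee_pos: [0.584, -0.2318, 0.2694]
eef_rot: [[0.537, 0.831, 0.148], [0.083, 0.122, -0.989], [-0.84, 0.543, -0.004]]
wrist_force: [-0.4, 0.0, -0.3]
width: 0.0921
7.8 [ 0.584  -0.2318  0.2694] [[0.537, 0.831, 0.148], [0.083, 0.122, -0.989], [-0.84, 0.543, -0.004]] 0.09207923306641382 [ 22.6  19.5   3.3 113.9 -47.3  26.2  73.3] [-0.4  0.  -0.3]
7.85 [ 0.5839 -0.2319  0.2694] [[0.537, 0.831, 0.147], [0.083, 0.122, -0.989], [-0.84, 0.543, -0.004]] 0.09195058933851114 [ 22.6  19.5   3.3 113.9 -47.3  26.2  73.3] [-0.4 -0.   0.6]
```

View pics/m4.png

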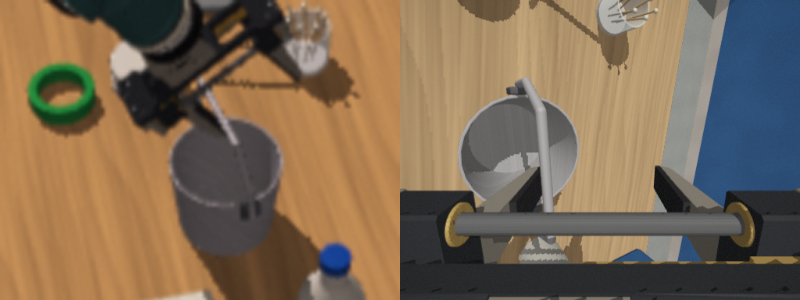

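It looks upright. I'll ease off along the jaw axis, then back out along the fingers.

```bash
python3 -m handwheel '[{"fingers":1,"translation":[-0.12,-0.02,-0.08],"dr":[0,0,0]},{"fingers":1,"translation":[-0.15,-0.02,-0.07],"dr":[0,0,0]},{"fingers":1,"translation":[-0.5,-0.08,0.5],"dr":[0,0,0]},{"fingers":1,"translation":[-0.85,-0.13,1.1],"dr":[0,0,0]},{"fingers":1,"translation":[-1.2,-0.18,1.7],"dr":[0,0,0]},{"fingers":1,"translation":[-1.2,-0.18,1.9],"dr":[0,0,0]},{"fingers":1,"translation":[-1.2,-0.18,1.9],"dr":[0,0,0]}]'
python3 look.py s4 side 220,190,100,90; python3 look.py w6 wrist
python3 - <<'E'
import cv2,numpy as np
a=cv2.imread('pics/s4.png');b=cv2.imread('pics/w6.png')
print(a.shape)
b=cv2.resize(b[:290],(400,226));a=cv2.resize(a,(400,360));cv2.imwrite('pics/m5.png',np.hstack([a,cv2.copyMakeBorder(b,0,134,0,0,0)]))
from plan import *
from fit import *
for th in (-.3,0,.3):
  X=[[-.09*np.sin(th),s*.052,.098+.09*np.cos(th)] for s in (1,-1)]+[[0,.064,.106],[0,-.064,.106]]
  for c in ('side','wrist'): print(th,c,proj(read_camera(c),place(PAIL,X)).round(0).tolist())
E
```

```text
clock: 8.6
ee_pos: [0.5367, -0.2393, 0.3472]
eef_rot: [[0.54, 0.829, 0.147], [0.082, 0.122, -0.989], [-0.838, 0.546, -0.002]]
wrist_force: [0.4, -0.1, 0.4]
width: 0.0921
8.6 [ 0.5367 -0.2393  0.3472] [[0.54, 0.829, 0.147], [0.082, 0.122, -0.989], [-0.838, 0.546, -0.002]] 0.09207409864348674 [ 21.7   9.9   7.7 114.9 -39.1  34.2  66.1] [ 0.4 -0.1  0.4]
8.65 [ 0.5365 -0.2387  0.3457] [[0.538, 0.83, 0.148], [0.083, 0.123, -0.989], [-0.839, 0.544, -0.003]] 0.09217540819779727 [ 21.7  10.    7.6 114.9 -39.1  34.2  66.2] [0.3 0.1 0. ]
(540, 600, 3)
-0.3 side [[275.0, 214.0], [287.0, 236.0], [266.0, 229.0], [280.0, 256.0]]
-0.3 wrist [[239.0, 137.0], [241.0, 240.0], [184.0, 124.0], [191.0, 232.0]]
0 side [[267.0, 215.0], [279.0, 238.0], [266.0, 229.0], [280.0, 256.0]]
0 wrist [[215.0, 138.0], [220.0, 248.0], [184.0, 124.0], [191.0, 231.0]]
0.3 side [[260.0, 218.0], [272.0, 241.0], [266.0, 229.0], [280.0, 256.0]]
0.3 wrist [[184.0, 139.0], [192.0, 252.0], [184.0, 123.0], [191.0, 231.0]]
```

View pics/m5.png

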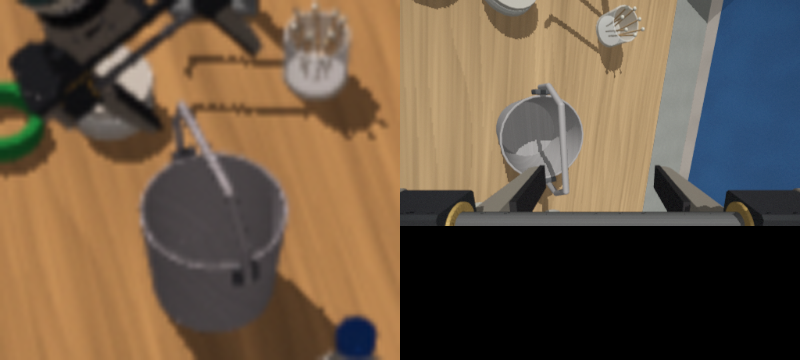

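The bail stands by itself: the wrist bar ends (207,135) and (212,244) give θ of about +0.08, and the side view about +0.04. Next I untilt above it.

```bash
python3 - <<'E'
from plan import *
for z in (.40,.257):
  R,p,_,_=frame(PAIL,0,[-.005,0,z]);print(p,*delta(R,p))
E
```

```text
[ 0.58905753 -0.2297563   0.4       ] [1.32 0.23 1.38] [-1.03  6.49  0.05]
[ 0.58905753 -0.2297563   0.257     ] [ 1.32  0.23 -2.19] [-1.03  6.49  0.05]
```

```bash
python3 -m handwheel '[{"fingers":1,"translation":[0.1,0,0.8],"dr":[0,0,0]},{"fingers":1,"translation":[1.32,0.23,1.38],"dr":[-1.03,6.5,0.05]},{"fingers":1,"translation":[1.32,0.23,1.38],"dr":[-1.03,6.5,0.05]},{"fingers":1,"translation":[1.32,0.23,1.38],"dr":[-1.03,6.5,0.05]},{"fingers":1,"translation":[1.32,0.23,1.38],"dr":[-1.03,6.5,0.05]},{"fingers":1,"translation":[1.32,0.23,1.38],"dr":[-1.03,6.5,0.05]},{"fingers":1,"translation":[1.32,0.23,1.38],"dr":[-1.03,6.5,0.05]},{"fingers":1,"translation":[1.32,0.23,1.38],"dr":[-1.03,6.5,0.05]}]'
python3 look.py w7 wrist; python3 - <<'E'
from plan import *
from fit import *
for z in (.40,.257):
  R,p,_,_=frame(PAIL,0,[-.005,0,z]);print(p,*delta(R,p))
for th in (-.1,.05,.2):
  X=[[-.09*np.sin(th),s*.052,.098+.09*np.cos(th)] for s in (1,-1)]+[[0,.064,.106],[0,-.064,.106],[-.064,0,.106],[.064,0,.106]]
  print(th,proj(read_camera('wrist'),place(PAIL,X)).round(0).tolist())
E
```

```text
clock: 9.8
ee_pos: [0.5881, -0.2305, 0.4004]
eef_rot: [[0.002, 0.989, 0.15], [0.0, 0.15, -0.989], [-1.0, 0.002, 0.0]]
wrist_force: [-0.6, 0.1, 0.7]
width: 0.0921
9.8 [ 0.5881 -0.2305  0.4004] [[0.002, 0.989, 0.15], [0.0, 0.15, -0.989], [-1.0, 0.002, 0.0]] 0.0921302278893548 [ 8.3 20.5 13.4 88.9 -5.  71.2 31.2] [-0.6  0.1  0.7]
[ 0.58905753 -0.2297563   0.4       ] [ 0.03  0.02 -0.02] [-0.    0.02  0.02]
[ 0.58905753 -0.2297563   0.257     ] [ 0.03  0.02 -3.6 ] [-0.    0.02  0.02]
-0.1 [[270.0, 135.0], [269.0, 227.0], [260.0, 122.0], [260.0, 214.0], [214.0, 170.0], [306.0, 170.0]]
0.05 [[257.0, 134.0], [257.0, 227.0], [260.0, 122.0], [260.0, 213.0], [214.0, 170.0], [306.0, 170.0]]
0.2 [[244.0, 134.0], [245.0, 227.0], [260.0, 122.0], [260.0, 213.0], [213.0, 170.0], [306.0, 170.0]]
```

View pics/w7.png

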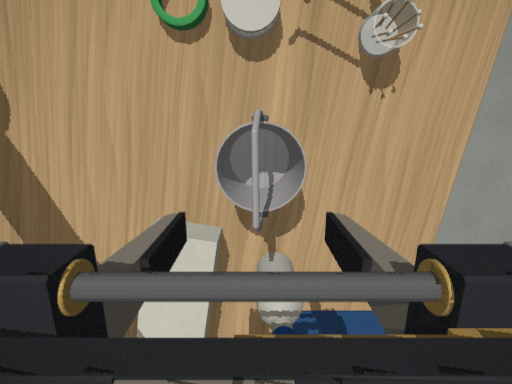

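The bar runs down column 257 over rows 130-226, matching θ of about 0.05. I'm centred, so I descend and then close.

```bash
python3 -m handwheel '[{"fingers":1,"translation":[0.03,0.02,-0.9],"dr":[0,0,0]},{"fingers":1,"translation":[0.03,0.02,-1.8],"dr":[0,0,0]},{"fingers":1,"translation":[0.03,0.02,-2.7],"dr":[0,0,0]},{"fingers":1,"translation":[0.03,0.02,-3.2],"dr":[0,0,0]},{"fingers":1,"translation":[0.03,0.02,-3.6],"dr":[0,0,0]},{"fingers":1,"translation":[0.03,0.02,-3.6],"dr":[0,0,0]},{"fingers":1,"translation":[0.03,0.02,-3.6],"dr":[0,0,0]}]'
python3 -m handwheel '[{"fingers":0,"translation":[0,0,0],"dr":[0,0,0]},{"fingers":-0.4,"translation":[0,0,0],"dr":[0,0,0]},{"fingers":-0.6,"translation":[0,0,0],"dr":[0,0,0]},{"fingers":-0.8,"translation":[0,0,0],"dr":[0,0,0]},{"fingers":-1,"translation":[0,0,0],"dr":[0,0,0]},{"fingers":-1,"translation":[0,0,0],"dr":[0,0,0]},{"fingers":-1,"translation":[0,0,0],"dr":[0,0,0]},{"fingers":-1,"translation":[0,0,0],"dr":[0,0,0]}]'
```

```text
clock: 10.7
ee_pos: [0.5901, -0.2294, 0.2576]
eef_rot: [[0.001, 0.989, 0.151], [-0.001, 0.151, -0.989], [-1.0, 0.001, 0.001]]
wrist_force: [0.2, 0.0, 0.1]
width: 0.0919
clock: 11.5
ee_pos: [0.5902, -0.229, 0.2569]
eef_rot: [[0.0, 0.988, 0.151], [-0.001, 0.151, -0.988], [-1.0, 0.0, 0.001]]
wrist_force: [-0.0, 0.1, -0.4]
width: 0.0301
```

```bash
python3 -m handwheel '[{"fingers":-1,"translation":[0,0,0],"dr":[0,0,0]},{"fingers":-1,"translation":[0,0,0],"dr":[0,0,0]},{"fingers":-1,"translation":[0,0,0],"dr":[0,0,0]},{"fingers":-1,"translation":[0,0,0],"dr":[0,0,0]},{"fingers":-1,"translation":[0,0,0],"dr":[0,0,0]},{"fingers":-1,"translation":[0,0,0],"dr":[0,0,0]}]'
```

```text
clock: 12.1
ee_pos: [0.5902, -0.229, 0.2569]
eef_rot: [[0.001, 0.988, 0.151], [-0.001, 0.151, -0.988], [-1.0, 0.0, 0.001]]
wrist_force: [0.5, -0.7, -0.2]
width: 0.0068
```

```bash
python3 -m handwheel '[{"fingers":-1,"translation":[0,0,0],"dr":[0,0,0]},{"fingers":-1,"translation":[0,0,0],"dr":[0,0,0]},{"fingers":-1,"translation":[0,0,0.25],"dr":[0,0,0]},{"fingers":-1,"translation":[0,0,0.5],"dr":[0,0,0]},{"fingers":-1,"translation":[0,0,0.75],"dr":[0,0,0]},{"fingers":-1,"translation":[0,0,0.75],"dr":[0,0,0]},{"fingers":-1,"translation":[0,0,0.75],"dr":[0,0,0]}]'
```

```text
clock: 12.8
ee_pos: [0.5902, -0.2291, 0.2873]
eef_rot: [[0.001, 0.988, 0.151], [-0.001, 0.151, -0.988], [-1.0, 0.001, 0.001]]
wrist_force: [-0.2, 0.3, -5.9]
width: 0.0067
```

The pail is lifted and reads about 6 N. I'll raise it and carry it gently to a point in front of the stand.

```bash
python3 -m handwheel '[{"fingers":-1,"translation":[0,0,0.4],"dr":[0,0,0]},{"fingers":-1,"translation":[0,0,0.9],"dr":[0,0,0]},{"fingers":-1,"translation":[-0.1,0.3,1.4],"dr":[0,0,-0.1]},{"fingers":-1,"translation":[-0.25,0.7,1.9],"dr":[0,0,-0.3]},{"fingers":-1,"translation":[-0.45,1.2,2.2],"dr":[0,0,-0.5]},{"fingers":-1,"translation":[-0.7,1.8,2.3],"dr":[0,0,-0.7]},{"fingers":-1,"translation":[-0.95,2.5,2.3],"dr":[0,0,-1]},{"fingers":-1,"translation":[-1.2,3.2,2.3],"dr":[0,0,-1.3]},{"fingers":-1,"translation":[-1.45,3.9,2.3],"dr":[0,0,-1.6]},{"fingers":-1,"translation":[-1.7,4.6,2.3],"dr":[0,0,-1.9]}]'
python3 -m handwheel '[{"fingers":-1,"translation":[-0.25,0.7,0],"dr":[0,0,-0.3]},{"fingers":-1,"translation":[-0.5,1.4,0],"dr":[0,0,-0.6]},{"fingers":-1,"translation":[-0.8,2.1,0],"dr":[0,0,-0.9]},{"fingers":-1,"translation":[-1.05,2.8,0],"dr":[0,0,-1.2]},{"fingers":-1,"translation":[-1.3,3.5,0],"dr":[0,0,-1.5]},{"fingers":-1,"translation":[-1.6,4.2,0],"dr":[0,0,-1.8]},{"fingers":-1,"translation":[-1.85,4.9,0],"dr":[0,0,-2.1]},{"fingers":-1,"translation":[-2.1,5.5,0],"dr":[0,0,-2.3]},{"fingers":-1,"translation":[-2.3,6,0],"dr":[0,0,-2.4]},{"fingers":-1,"translation":[-2.45,6.4,0],"dr":[0,0,-2.45]}]'
python3 - <<'E'
from plan import *
for X in ([-.16,0,.38],[-.16,0,.352],[0,0,.352],[0,0,.307]):
  R,p,_,_=frame(STAND,0,X);print(p,*delta(R,p))
print(np.round(get_obs()['joint_positions'],1),get_obs()['wrist_force'])
E
```

```text
clock: 13.8
ee_pos: [0.5213, -0.044, 0.3785]
eef_rot: [[-0.0, 1.0, -0.015], [-0.001, -0.015, -1.0], [-1.0, -0.0, 0.001]]
wrist_force: [0.6, 0.3, -4.7]
width: 0.0069
clock: 14.8
ee_pos: [0.4231, 0.2121, 0.3786]
eef_rot: [[-0.0, 0.974, -0.225], [-0.001, -0.225, -0.974], [-1.0, -0.0, 0.001]]
wrist_force: [0.2, 0.4, -5.2]
width: 0.007
[0.41916385 0.22526421 0.38      ] [-0.1   0.33  0.04] [ 0.01 -0.01 -0.02]
[0.41916385 0.22526421 0.352     ] [-0.1   0.33 -0.66] [ 0.01 -0.01 -0.02]
[0.575 0.189 0.352] [ 3.8  -0.58 -0.66] [ 0.01 -0.01 -0.02]
[0.575 0.189 0.307] [ 3.8  -0.58 -1.79] [ 0.01 -0.01 -0.02]
[-27.5   5.3  -3.5 110.3   0.4  64.5 -44.1] [ 0.1953629   0.41678998 -5.1938669 ]
```

```bash
python3 -m handwheel '[{"fingers":-1,"translation":[-0.1,0.33,0],"dr":[0,0,0]},{"fingers":-1,"translation":[-0.1,0.33,-0.3],"dr":[0,0,0]},{"fingers":-1,"translation":[-0.1,0.33,-0.66],"dr":[0,0,0]},{"fingers":-1,"translation":[-0.1,0.33,-0.66],"dr":[0,0,0]},{"fingers":-1,"translation":[-0.1,0.33,-0.66],"dr":[0,0,0]},{"fingers":-1,"translation":[-0.1,0.33,-0.66],"dr":[0,0,0]},{"fingers":-1,"translation":[-0.1,0.33,-0.66],"dr":[0,0,0]},{"fingers":-1,"translation":[-0.1,0.33,-0.66],"dr":[0,0,0]},{"fingers":-1,"translation":[-0.1,0.33,-0.66],"dr":[0,0,0]}]'
python3 look.py s5 side 195,95,110,110; python3 look.py w8 wrist 0,0,512,384; python3 look.py t5 top 160,130,100,110
python3 - <<'E'
import cv2,numpy as np
f=lambda n,w,h:cv2.resize(cv2.imread(f'pics/{n}.png'),(w,h),interpolation=cv2.INTER_AREA)
cv2.imwrite('pics/m6.png',np.hstack([f('s5',300,300),f('w8',400,300)]))
from plan import *; from fit import *
for X in ([0,0,.352],[0,0,.307]):
  R,p,_,_=frame(STAND,0,X);print(p,*delta(R,p))
X=[[-.032,.032,.26],[-.032,-.032,.26],[-.014,.032,.234],[-.014,-.032,.234],[.105,.032,.246],[.105,-.032,.246]]
for c in ('side','wrist'): print(c,proj(read_camera(c),place(STAND,X)).round(0).tolist())
E
```

```text
clock: 15.7
ee_pos: [0.4203, 0.2242, 0.3528]
eef_rot: [[0.001, 0.974, -0.226], [-0.0, -0.226, -0.974], [-1.0, 0.001, 0.0]]
wrist_force: [0.3, -0.5, -4.9]
width: 0.0068
15.7 [0.4203 0.2242 0.3528] [[0.001, 0.974, -0.226], [-0.0, -0.226, -0.974], [-1.0, 0.001, 0.0]] 0.006768983017775657 [-28.3   7.   -4.1 111.9   0.6  61.1 -45.8] [ 0.3 -0.5 -4.9]
15.75 [0.4202 0.2242 0.3528] [[0.001, 0.974, -0.226], [-0.0, -0.226, -0.974], [-1.0, 0.001, 0.0]] 0.007072251409234251 [-28.3   7.   -4.1 111.9   0.6  61.1 -45.8] [-0.2 -0.8 -4.4]
15.8 [0.4202 0.2242 0.3527] [[0.001, 0.974, -0.226], [-0.001, -0.226, -0.974], [-1.0, 0.001, 0.0]] 0.0069819849242474755 [-28.3   7.   -4.1 111.9   0.6  61.1 -45.8] [-0.4 -0.6 -4.8]
[0.575 0.189 0.352] [ 3.87 -0.88 -0.02] [ 0.01  0.01 -0.01]
[0.575 0.189 0.307] [ 3.87 -0.88 -1.14] [ 0.01  0.01 -0.01]
side [[234.0, 127.0], [234.0, 138.0], [239.0, 133.0], [239.0, 143.0], [270.0, 130.0], [270.0, 141.0]]
wrist [[452.0, 176.0], [436.0, 265.0], [452.0, 169.0], [438.0, 249.0], [636.0, 172.0], [607.0, 256.0]]
```

View pics/m6.png

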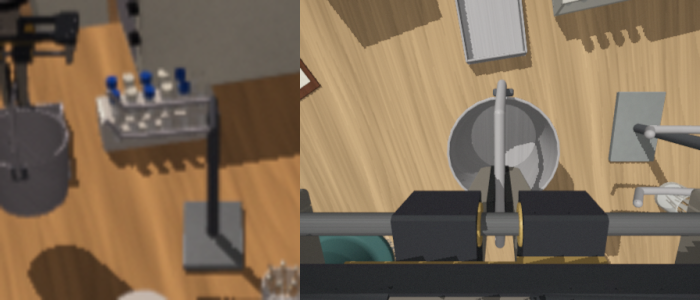

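The prong tips appear near wrist (435,260) and (446,173) against predicted (436,265) and (452,176), so the stand pose holds. The pail hangs plumb from the grip. Next I go forward over the prongs.

```bash
python3 -m handwheel '[{"fingers":-1,"translation":[0.3,-0.07,0],"dr":[0,0,0]},{"fingers":-1,"translation":[0.8,-0.18,0],"dr":[0,0,0]},{"fingers":-1,"translation":[1.3,-0.3,0],"dr":[0,0,0]},{"fingers":-1,"translation":[1.8,-0.41,0],"dr":[0,0,0]},{"fingers":-1,"translation":[2.3,-0.52,0],"dr":[0,0,0]},{"fingers":-1,"translation":[2.75,-0.63,0],"dr":[0,0,0]},{"fingers":-1,"translation":[3.2,-0.73,0],"dr":[0,0,0]},{"fingers":-1,"translation":[3.6,-0.82,0],"dr":[0,0,0]},{"fingers":-1,"translation":[3.87,-0.88,0],"dr":[0,0,0]},{"fingers":-1,"translation":[3.87,-0.88,0],"dr":[0,0,0]}]'
python3 -m handwheel '[{"fingers":-1,"translation":[0,0,0],"dr":[0,0,0]},{"fingers":-1,"translation":[0,0,0],"dr":[0,0,0]},{"fingers":-1,"translation":[0,0,0],"dr":[0,0,0]},{"fingers":-1,"translation":[0,0,-0.3],"dr":[0,0,0]},{"fingers":-1,"translation":[0,0,-0.6],"dr":[0,0,0]},{"fingers":-1,"translation":[0,0,-0.8],"dr":[0,0,0]},{"fingers":-1,"translation":[0,0,-0.8],"dr":[0,0,0]},{"fingers":-1,"translation":[0,0,-0.8],"dr":[0,0,0]}]'
python3 look.py w9 wrist; python3 look.py s6 side 215,100,100,100
python3 - <<'E'
import cv2,numpy as np
f=lambda n,w,h:cv2.resize(cv2.imread(f'pics/{n}.png'),(w,h),interpolation=cv2.INTER_AREA)
cv2.imwrite('pics/m7.png',np.hstack([f('s6',300,300),f('w9',400,300)]))
from plan import *
for X in ([0,0,.307],):
  R,p,_,_=frame(STAND,0,X);print(p,*delta(R,p))
E
```

```text
clock: 16.95
ee_pos: [0.5766, 0.1878, 0.3519]
eef_rot: [[0.001, 0.974, -0.228], [-0.002, -0.228, -0.974], [-1.0, 0.001, 0.001]]
wrist_force: [-0.8, -0.4, -5.3]
width: 0.007
clock: 17.75
ee_pos: [0.5749, 0.1889, 0.3201]
eef_rot: [[-0.0, 0.974, -0.226], [-0.001, -0.226, -0.974], [-1.0, -0.0, 0.001]]
wrist_force: [-0.4, -0.1, -4.9]
width: 0.0071
17.75 [0.5749 0.1889 0.3201] [[-0.0, 0.974, -0.226], [-0.001, -0.226, -0.974], [-1.0, -0.0, 0.001]] 0.0071337229708526234 [-21.6  21.5   0.3  97.4  -0.1  61.1 -34.3] [-0.4 -0.1 -4.9]
17.8 [0.5752 0.189  0.3206] [[0.001, 0.974, -0.226], [-0.001, -0.226, -0.974], [-1.0, 0.001, 0.0]] 0.006930896521108877 [-21.6  21.5   0.3  97.4  -0.1  61.1 -34.3] [ 0.2  1.1 -4.4]
[0.575 0.189 0.307] [-0.01 -0.   -0.35] [ 0.    0.01 -0.01]
```

View pics/m7.png

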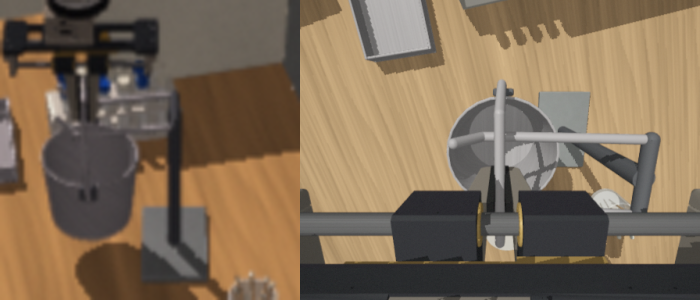

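The bar at crop column 502 crosses the near prong about 35 mm behind its tip (455,143) and well ahead of the post at 650. I've used all twelve pictures, so from here I go by forces and numbers. Lowering until the weight comes off.

```bash
python3 -m handwheel '[{"fingers":-1,"translation":[0,0,-0.1],"dr":[0,0,0]},{"fingers":-1,"translation":[0,0,-0.2],"dr":[0,0,0]},{"fingers":-1,"translation":[0,0,-0.27],"dr":[0,0,0]},{"fingers":-1,"translation":[0,0,-0.27],"dr":[0,0,0]},{"fingers":-1,"translation":[0,0,-0.27],"dr":[0,0,0]}]'
python3 -m handwheel '[{"fingers":-1,"translation":[0,0,-0.05],"dr":[0,0,0]},{"fingers":-1,"translation":[0,0,-0.08],"dr":[0,0,0]},{"fingers":-1,"translation":[0,0,-0.08],"dr":[0,0,0]}]'
```

```text
clock: 18.35
ee_pos: [0.575, 0.189, 0.3096]
eef_rot: [[0.0, 0.974, -0.226], [-0.001, -0.226, -0.974], [-1.0, 0.0, 0.001]]
wrist_force: [-0.0, -0.1, -4.4]
width: 0.0068
clock: 18.65
ee_pos: [0.5751, 0.189, 0.3069]
eef_rot: [[0.001, 0.974, -0.226], [-0.001, -0.226, -0.974], [-1.0, 0.001, 0.0]]
wrist_force: [-0.9, -0.2, -3.9]
width: 0.007
```

```bash
python3 -m handwheel '[{"fingers":-1,"translation":[0,0,-0.04],"dr":[0,0,0]},{"fingers":-1,"translation":[0,0,-0.05],"dr":[0,0,0]},{"fingers":-1,"translation":[0,0,-0.05],"dr":[0,0,0]}]'
python3 -m handwheel '[{"fingers":-1,"translation":[0,0,-0.04],"dr":[0,0,0]},{"fingers":-1,"translation":[0,0,-0.05],"dr":[0,0,0]},{"fingers":-1,"translation":[0,0,-0.05],"dr":[0,0,0]}]'
```

```text
clock: 18.95
ee_pos: [0.5751, 0.189, 0.3065]
eef_rot: [[0.002, 0.974, -0.226], [-0.0, -0.226, -0.974], [-1.0, 0.002, -0.0]]
wrist_force: [-2.9, -1.5, 6.1]
width: 0.0067
clock: 19.25
ee_pos: [0.5752, 0.189, 0.3062]
eef_rot: [[0.003, 0.974, -0.226], [0.0, -0.226, -0.974], [-1.0, 0.002, -0.001]]
wrist_force: [-6.9, -1.5, 14.9]
width: 0.0069
```

Contact came at exactly the predicted height. I'll relieve the preload, then open gradually.

```bash
python3 -m handwheel '[{"fingers":-1,"translation":[0,0,0.06],"dr":[0,0,0]},{"fingers":-1,"translation":[0,0,0.06],"dr":[0,0,0]},{"fingers":-1,"translation":[0,0,0.06],"dr":[0,0,0]}]'
python3 -m handwheel '[{"fingers":-0.7,"translation":[0,0,0],"dr":[0,0,0]},{"fingers":-0.5,"translation":[0,0,0],"dr":[0,0,0]},{"fingers":-0.2,"translation":[0,0,0],"dr":[0,0,0]},{"fingers":0,"translation":[0,0,0],"dr":[0,0,0]},{"fingers":0,"translation":[0,0,0],"dr":[0,0,0]},{"fingers":0,"translation":[0,0,0],"dr":[0,0,0]},{"fingers":0,"translation":[0,0,0],"dr":[0,0,0]},{"fingers":0,"translation":[0,0,0],"dr":[0,0,0]}]'
```

```text
clock: 19.55
ee_pos: [0.5752, 0.1891, 0.3064]
eef_rot: [[0.002, 0.974, -0.226], [-0.0, -0.226, -0.974], [-1.0, 0.002, -0.0]]
wrist_force: [-4.3, -1.8, 7.2]
width: 0.0069
clock: 20.35
ee_pos: [0.575, 0.1889, 0.3049]
eef_rot: [[0.0, 0.974, -0.226], [-0.001, -0.226, -0.974], [-1.0, 0.001, 0.001]]
wrist_force: [0.5, 0.3, 0.4]
width: 0.0459
```

```bash
python3 -m handwheel '[{"fingers":0,"translation":[0,0,0.3],"dr":[0,0,0]},{"fingers":0,"translation":[0,0,0.7],"dr":[0,0,0]},{"fingers":0,"translation":[0,0,1.3],"dr":[0,0,0]},{"fingers":0,"translation":[0,0,2],"dr":[0,0,0]},{"fingers":0,"translation":[0,0,2.8],"dr":[0,0,0]},{"fingers":0,"translation":[0,0,3.5],"dr":[0,0,0]},{"fingers":0,"translation":[0,0,3.5],"dr":[0,0,0]},{"fingers":0,"translation":[0,0,3.5],"dr":[0,0,0]},{"fingers":0,"translation":[0,0,3.5],"dr":[0,0,0]},{"fingers":0,"translation":[0,0,3.5],"dr":[0,0,0]}]'
cat > chk.py <<'E'
from fit import *; from plan import STAND
from rig import trace
X=[[-.0,.064*s,.156] for s in (1,-1)]+[[s*.064,0,.156] for s in (1,-1)]+[[0,s*.054,.05] for s in (1,-1)]+[[s*.054,0,.05] for s in (1,-1)]
a=np.linspace(0,2*np.pi,60)
C=np.vstack([np.c_[.064*np.cos(a),.064*np.sin(a),a*0+.156],np.c_[.054*np.cos(a),.054*np.sin(a),a*0+.05]])
for c in ('side','wrist'):
    d=read_camera(c); u=proj(d,place(STAND,C)); r=trace('pail',c)
    print(c,'pred',u.min(0).round(),(u.max(0)-u.min(0)).round(),[(round(float(q['p']),2),list(map(int,q['extent']))) for q in r[:2]])
    if c=='wrist': 
        r=trace('bail',c); print('bar pred',proj(d,place(STAND,[[0,.052,.238],[0,-.052,.238]])).round(),[(round(float(q['p']),2),list(map(int,q['extent']))) for q in r[:2]])
E
python3 chk.py; python3 -m handwheel '[{"fingers":0,"translation":[0,0,0],"dr":[0,0,0]},{"fingers":0,"translation":[0,0,0],"dr":[0,0,0]},{"fingers":0,"translation":[0,0,0],"dr":[0,0,0]},{"fingers":0,"translation":[0,0,0],"dr":[0,0,0]},{"fingers":0,"translation":[0,0,0],"dr":[0,0,0]},{"fingers":0,"translation":[0,0,0],"dr":[0,0,0]}]'; python3 chk.py
```

```text
clock: 21.35
ee_pos: [0.5746, 0.1888, 0.4436]
eef_rot: [[-0.002, 0.974, -0.226], [-0.002, -0.226, -0.974], [-1.0, -0.001, 0.002]]
wrist_force: [-0.7, 0.2, 0.2]
width: 0.0464
side pred [227. 143.] [33. 39.] [(0.9, [228, 133, 36, 47])]
wrist pred [209. 122.] [94. 93.] [(0.93, [208, 110, 93, 124])]
bar pred [[256. 135.]
 [256. 230.]] [(0.84, [252, 107, 8, 126])]
clock: 22.2
ee_pos: [0.575, 0.1889, 0.4449]
eef_rot: [[0.0, 0.974, -0.226], [-0.001, -0.226, -0.974], [-1.0, 0.001, 0.001]]
wrist_force: [-0.3, 0.1, 0.4]
width: 0.0459
side pred [227. 143.] [33. 39.] [(0.93, [226, 129, 36, 50])]
wrist pred [208. 123.] [94. 93.] [(0.58, [210, 109, 91, 124])]
bar pred [[255. 135.]
 [255. 230.]] [(0.95, [253, 110, 8, 123])]
```

The pail sits where predicted, with the bar at column 253-260 against a predicted 255. I'll do a stillness and bystander check, then hand in.

```bash
python3 - <<'E'
from rig import *
import numpy as np,cv2
f=[read_camera('wrist')['frame'][95:240,195:320].astype(int) for _ in range(8)]
print('wrist diff',[round(float(abs(g-f[0]).mean()),2) for g in f[1:]])
b=cv2.imread('pics/top0.png')[:,:,::-1].astype(int); t=read_camera('top')['frame'].astype(int)
for n,(x,y,w,h) in dict(dishes=(243,190,27,30),tape=(246,226,27,19),jar=(249,135,22,23),rack=(119,147,30,54),spray=(374,160,30,22),tray=(107,217,56,34),glove=(359,202,75,39)).items():
    q=trace(n if n not in('jar','rack','glove') else dict(jar='swab_jar',rack='tube_rack',glove='glove_box')[n],'top')
    print(n,round(float(abs(t-b)[y:y+h,x:x+w].mean()),1),q and list(map(int,q[0]['extent'])),(x,y,w,h))
o=get_obs();print(o['clock'],o['wrist_force'])
E
```

```text
wrist diff [1.15, 1.14, 1.14, 1.13, 1.15, 1.15, 1.15]
dishes 12.7 [243, 189, 28, 29] (243, 190, 27, 30)
tape 6.7 [249, 227, 21, 20] (246, 226, 27, 19)
jar 8.1 [248, 133, 20, 24] (249, 135, 22, 23)
rack 27.1 [118, 146, 27, 56] (119, 147, 30, 54)
spray 18.9 [374, 161, 31, 24] (374, 160, 30, 22)
tray 15.1 [107, 215, 49, 37] (107, 217, 56, 34)
glove 31.3 [362, 201, 72, 39] (359, 202, 75, 39)
23.25 [-0.90793945  1.11896297 -0.22981476]
```

The picture is still, with only constant sensor noise between frames, and the bystanders haven't moved. Handing in.

```bash
python3 -c "from rig import job_done; print(job_done())"
```

```text
the job is handed in; nothing more can be done
None
```

The pail hangs by its bail across both prongs of the stand. I released it, backed the gripper off about 140 mm above, and handed the job in at about 23 s; no verdict was reported.

**What I did:**
- I swung the folded bail up with the lower fingertip, tool tilted 33°, while the pail stood on the table. It then stayed upright on its own, at about +0.05 rad.
- I gripped the bar from above, lifted the pail (about 5–6 N) and carried it to the stand.
- I lowered it until the bar met the prongs at the expected height, within about 1 mm, then opened the fingers.

**Last checks:**
- **Position:** the bar showed at columns 253–260 in the wrist view, against about 255 predicted for the hook seat. The pail outline matched its predicted hanging position to a few pixels.
- **Stillness:** picture differences over 0.4 s were constant at noise level.
- **Contact:** wrist force was about zero, within noise, after release.
- **Bystanders:** the detector put all seven where they started, to within about 7 px (the tray's outline was 7 px narrower). Raw top-view pixels had changed around some of them (rack, glove box, spray); I took that to be arm shadow without confirming it.

**Did not agree:**
- My first wrist reading of the prong tips disagreed with the foot-plate fit by about 5 px. Later views and the contact height supported the foot-plate fit.
- A 45° tilt ran into joint limits, so I used 33°.
- After release I checked only with numbers, because the picture allowance was used up.

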